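# Trim the load on the spring scale to the limit clip

### The job

The spring scale is overloaded. Lift the steel vee block off its pan and stand it upright on the small plywood board, then lay aluminium parts from the bench on the pan, one at a time, until the pan's pointer rests between the two fingers of the limit clip, and leave any spare parts lying on the bench. Set everything down rather than dropping it, and do not disturb the tape measure or the small screwdriver.

Things in the scene. Friction and masses are not known exactly. Their poses are not given: they have to be found in the camera images.
- scale: grey spring scale fixed to the bench, base plate 130 x 300 x 14 mm; origin on the bench under the centre of the pan; y points from the pan towards the upright aluminium column (60 mm wide, centred 156 mm from the pan's centre, top 172 mm above the bench), x away from the robot
- pan (a joint): downward travel of the pan, m: 0 at the upper stop, 0.004 with the pan empty, 0.075 at the lower stop. Spring 145 N/m: one aluminium part lowers it about 11 mm (9 to 12.5), the vee block about 42 mm. It only slides up and down, never tips, wherever the load lies, and settles within 1.5 s
- pan_floor (a point): centre of the pan's flat upper face (140 mm above the bench less the joint value); the steel pan measures 180 mm along the scale's x and 200 mm along its y, with a rim 3 mm thick standing 6 mm above the face; axes as the scale's
- pointer_tip (a point): end of the pan's dark pointer, a bar 4 mm thick that sticks out towards the column at the height of the pan's face; moves with the pan
- clip_mid (a point): midpoint between the two dark fingers of the limit clip set on the column, one above the other with a clear gap of 20 mm; fixed during the task, set at a different height each time, always higher than the pointer stands at the start. The pointer is in place when its tip is at this height, up to 8 mm above or below
- block: ground steel vee block, 60 x 60 x 45 mm high, about 0.62 kg, vee groove (along its x) upward; at the start it stands on the pan; origin at the centre of its underside, z up; its sides facing +y and -y are plain and flat over the full height
- board: plywood board fixed flat on the bench, 120 x 120 x 8 mm; origin at the centre of its underside (its top is 8 mm above)
- part_1: milled aluminium part with two bores, about 0.16 kg (each one up to 15 % lighter or heavier), 45 x 70 x 22 mm high; lies flat on the bench; origin at the centre of its underside, y along its 70 mm length, x across its 45 mm width, z up
- part_2: milled aluminium part with two bores, about 0.16 kg (each one up to 15 % lighter or heavier), 45 x 70 x 22 mm high; lies flat on the bench; origin at the centre of its underside, y along its 70 mm length, x across its 45 mm width, z up. A tall fixed vice stands between this part and the board: with the TCP 0.25 m above the bench the gripper and a held piece clear it
- part_3: milled aluminium part with two bores, about 0.16 kg (each one up to 15 % lighter or heavier), 45 x 70 x 22 mm high; lies flat on the bench; origin at the centre of its underside, y along its 70 mm length, x across its 45 mm width, z up
- tape: bystander: yellow tape measure, 34 x 80 x 64 mm high; origin at the centre of its underside, y along its 80 mm
- driver: bystander: small screwdriver with an orange-yellow handle lying flat, 19 x 124 x 21 mm; origin at the centre of its underside, y along its length
There are look-alikes about, which are no part of the job. Leave any pink look-alike of the part_1 alone.

How it is judged:
By the outcome, as a careful person would: the job done as asked, in the order asked, and still so for the second after the job is handed in, with the robot touching nothing.
It also fails if it takes over 72 s, if anything falls off the work surface, if the arm or the gripper's body presses on something with over 40 N, if the wrist force passes 120 N, or if a joint passes its speed limit or range.

### The arm

A 6-joint arm with a two-finger parallel gripper is mounted at the origin on a cart in front of the work surface, level with it; the furniture and walls round the work are solid. World frame = base frame: x ahead of the robot, y to its left, z up, the work surface at z = 0. Lengths are in m, angles in degrees, forces in N, time in s.
With the tool pointing down it reaches from about 0.35 to 0.875 m from the base axis. Payload 4.2 kg.
Tool frame: the origin (TCP) lies between the finger pads, 19 mm behind the fingertips; this is the grasp point; z points along the fingers, y is the line along which they close (so a half turn about z gives the same grasp; the last joint's range is limited). The gripper opens to 87 mm and grips with 3 to 60 N. Pads are 19 mm wide; open, the fingers measure 117 mm over their backs; the gripper's body (75 mm by 190 mm) begins 51 mm behind the grasp point.
Start: joints at [83.342, 22.042, 0.453, 0, -68.411, -14.817], TCP at [0.229, 0.582, 0.241] pointing down, gripper open.
Joint ranges: [-179.83, 179.83], [-69.29, 118.12], [-61.27, 80.66], [-181.25, 117.63], [-171.15, -9.14], [-177.46, 177.46]. Speed limits (degrees/s): [159.86, 159.86, 180, 180, 180, 180].

### API

Orientations are given as a 3x3 rotation matrix whose columns are the frame's x, y, z axes.
In Python, from station import r gives the robot as it stands.
- The arm moves only by the tool servo_tool, never from a script. Its argument "commands" is a list that holds one entry, the list of rows, each a list of 7 numbers: the closure, from 0 (fully open) to 1 (shut), then the shift along the tool's x, y, z in mm, then the turn, a rotation vector about the tool's x, y, z in rad. In form: [[[claw, x, y, z, ax, ay, az], ...]]. A call has exactly 5 rows; each row is the pose to reach, as a shift and turn from the pose commanded when the call began, along the tool's axes at that moment; what a row does not reach only later rows make up. A row lasts 1/10 s, in which the tool goes at most 50 mm and 8.59 degrees, less where a joint would pass 70% of its speed; a pose out of reach is approached as far as the arm can. A call with a gripper value outside its range is refused whole. The fingers move at their own pace and stop on an object; the grip force is fixed at half the most. Time passes only in rows, so rows that repeat a pose let the fingers close, or fill a call up. It gives the time, the measured TCP pose, the force, the opening and the grip force at its end, in the units of the state.
- r.sense(): the state, without advancing time (a new reading comes with each control period).
- r.capture(name): name is "scene" or "top"; returns a dict with "pixels" (480x640x3 uint8, red, green, blue), "camera_matrix" (3x3 intrinsics, pixels), "R" (3x3) and "t" (3): a world point X has camera coordinates R X + t. Camera axes: x right, y down, z forward; pixel columns grow to the right and rows downward; lengths in m; the calibration is good to about 2 mm. A picture is of the moment at which its call begins. There is no depth.
- r.finish_job(): hands the job in; it is judged then, once.
The state is a dict: "time_s": time; "joints": joint angles; "joint_velocities": joint speeds; "effort": joint torques, N m; "tcp_pos": TCP position; "ee_rot": TCP orientation; "wrist_force": force on the tool from outside, world axes, zero at the start; "moment": the same for the moment, N m; "gripper_width": opening from 0.0 (shut) to 1.0 (fully open); "gripper_force": force on a finger pad.
Only numpy, scipy, OpenCV 4.12 (cv2) and the standard library are available. Lean on these libraries where they do the work, as an engineer would, in place of code of your own. Each camera call takes 0.05 s, during which the arm holds its last target. There are 200 camera calls.

## Working session

There is one attempt and no reset: what is moved stays moved. The work goes in short steps, Python scripts to look and compute and a tool call to move; the robot and the scene stay as the last step left them, time stands still between calls to the robot, and variables do not carry over. Pictures are saved under pics/ and viewed, at most 10 in all, crops included, and the job is handed in when it is done.

Besides the shell and the picture viewer there is one more tool, called after "Request:" as a command line: name --argument value ..., lists and objects as JSON in quotes. servo_tool: Moves the arm, as the interface text tells. Its arguments: {"type":"object","properties":{"commands":{"type":"array","items":{"type":"array","items":{"type":"array","items":{"type":"number"}}}}},"required":["commands"]}

```bash
ls; mkdir -p pics
cat > h.py <<'E'
import numpy as np, cv2
from station import r
def cap(n,f=None):
    c=r.capture(n)
    if f: cv2.imwrite('pics/'+f,cv2.cvtColor(np.array(c['pixels']),cv2.COLOR_RGB2BGR))
    return c
def ray(c,u,v):
    R=np.array(c['R']);K=np.array(c['camera_matrix']);t=np.array(c['t'])
    return -R.T@t, R.T@np.linalg.solve(K,[u,v,1.])
def onz(c,u,v,z):
    o,d=ray(c,u,v); return o+d*(z-o[2])/d[2]
def proj(c,X):
    p=np.array(c['R'])@X+np.array(c['t']); p=np.array(c['camera_matrix'])@p; return p[:2]/p[2]
E
python3 - <<'E'
from h import *
for n in('scene','top'):
    c=cap(n,n+'0.png'); print(n,-np.array(c['R']).T@np.array(c['t']),np.round(c['R'],3).tolist(),np.array(c['camera_matrix'])[0])
s=r.sense();print(s['time_s'],s['tcp_pos'],s['ee_rot'],s['gripper_width'])
E
```

```text
pics
scene [0.26063178 0.63369985 0.92543701] [[-0.901, -0.434, 0.017], [-0.347, 0.696, -0.629], [0.261, -0.572, -0.777]] [460.51491028   0.         319.52180959]
top [0.44602877 0.01187065 1.27794379] [[-0.025, -1.0, -0.008], [-0.995, 0.026, -0.096], [0.096, 0.005, -0.995]] [446.68129748   0.         319.92013772]
0.1 [0.22860897 0.58116263 0.24027439] [[ 9.30517308e-01 -3.66247418e-01 -6.06930809e-04]
 [-3.66247904e-01 -9.30515476e-01 -1.84962589e-03]
 [ 1.12662197e-04  1.94339604e-03 -9.99998105e-01]] 0.9973890113778537
```

View pics/scene0.png

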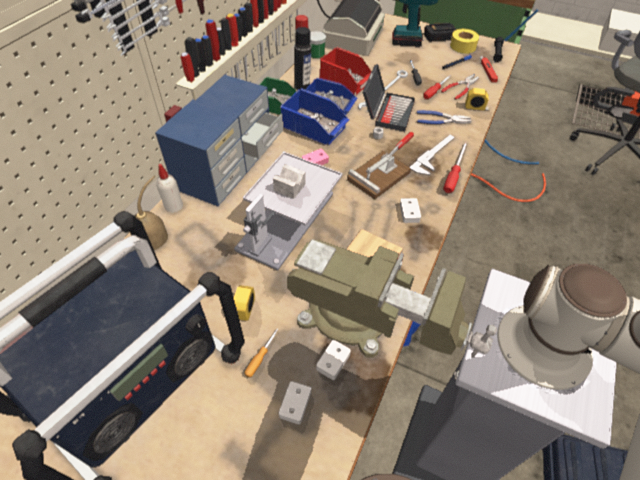

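View pics/top0.png

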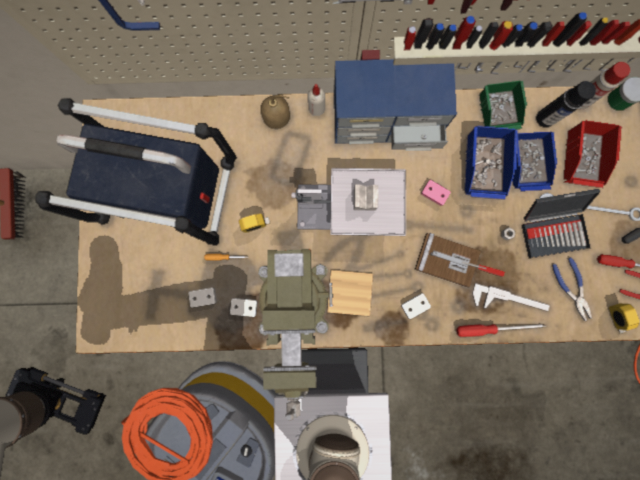

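The top view shows three aluminium parts at (202,297), (243,307) and (415,305). The pink look-alike is at (435,191). The block is at (365,196) on the pan, the column at (310,195), the board at (350,292), the vice at (290,290), the tape at (253,221) and the driver at (225,257).

Things that could be confused:
- **Parts:** the pink one at (435,191) is excluded, and the grey one at (202,297) is only shadowed.
- **Board:** the brown tray at (458,260) is not the board.

Next are a close crop and the measurements.

Run:
```python
from h import *
a=cv2.imread('pics/scene0.png');b=cv2.imread('pics/top0.png')
z=lambda im,x,y,w,h,s:cv2.resize(im[y:y+h,x:x+w],(w*s,h*s),interpolation=cv2.INTER_CUBIC)
o=np.zeros((600,800,3),np.uint8)
o[:300,:400]=z(a,230,170,100,75,4); o[:300,400:]=z(b,290,150,133,100,3)[:300,:400-1+1] if 0 else cv2.resize(b[155:245,290:410],(400,300),interpolation=cv2.INTER_CUBIC)
o[300:,:400]=cv2.resize(b[275:335,180:260],(400,300),interpolation=cv2.INTER_CUBIC)
o[300:,400:]=cv2.resize(b[255:345,320:440],(400,300),interpolation=cv2.INTER_CUBIC)
cv2.imwrite('pics/crop1.png',o)
c=cap('top');im=cv2.cvtColor(np.array(c['pixels']),cv2.COLOR_RGB2HSV)
def seg(n,seed,lo,hi,z,box=30):
    m=cv2.inRange(im,np.array(lo),np.array(hi)); k=np.zeros_like(m);u,v=seed
    k[v-box:v+box,u-box:u+box]=m[v-box:v+box,u-box:u+box]
    k=cv2.morphologyEx(k,cv2.MORPH_CLOSE,np.ones((5,5)))
    cs,_=cv2.findContours(k,0,1)
    cs=[q for q in cs if cv2.pointPolygonTest(q,(u,v),True)>-6]
    if not cs: print(n,'none',im[v,u]);return
    q=max(cs,key=cv2.contourArea)
    W=np.array([onz(c,p[0][0],p[0][1],z)[:2] for p in q],np.float32)
    bx=cv2.minAreaRect(W*1000)
    P=cv2.boxPoints(bx); e=[P[1]-P[0],P[2]-P[1]];l=max(e,key=np.linalg.norm)
    print(n,'ctr mm',np.round(bx[0],1),'size',np.round(bx[1],1),'long dir deg',round(np.degrees(np.arctan2(l[1],l[0]))%180,1))
for s in((202,297),(243,307),(415,305),(350,292),(365,196),(253,221),(225,257)): print(s,im[s[1],s[0]],im[s[1]-3,s[0]-5])
seg('A',(202,297),(0,0,100),(180,40,255),.022,18)
seg('B',(243,307),(0,0,100),(180,40,255),.022,16)
seg('C',(415,305),(0,0,150),(180,40,255),.022,22)
seg('board',(350,292),(8,90,170),(30,255,255),.008,32)
seg('pan',(340,220),(0,0,120),(180,60,255),.1,70)
```

```text
(202, 297) [ 13  22 160] [ 13  22 160]
(243, 307) [ 14  19 171] [ 14  20 164]
(415, 305) [ 26   8 234] [ 30   8 233]
(350, 292) [ 18 104 228] [ 18 104 229]
(365, 196) [ 14  27 215] [ 12  31 181]
(253, 221) [ 24 162 233] [ 23 163 233]
(225, 257) [ 16 174 217] [ 16 172 148]
A ctr mm [433.5 353.3] size [46.9 72.4] long dir deg 98.0
B ctr mm [402.3 236.7] size [73.4 48.6] long dir deg 83.3
C ctr mm [ 393.7 -244.8] size [46.1 70.5] long dir deg 117.5
board ctr mm [434.  -68.9] size [132.2 119.1] long dir deg 83.6
pan ctr mm [678.7 -60.6] size [306.7 181.8] long dir deg 88.5
```

View pics/crop1.png

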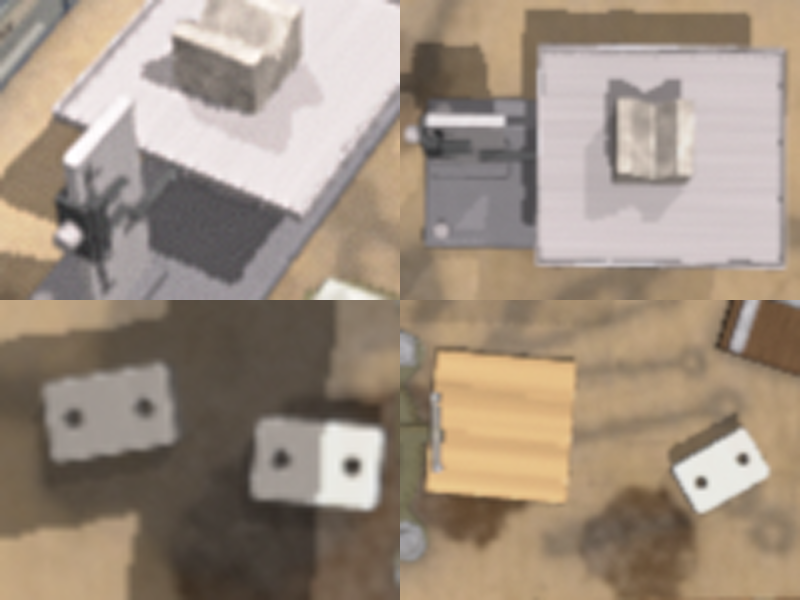

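The crop confirms three aluminium parts. The block's vee runs along world x, so its flat sides face ±y. A vice bar overlaps the board's +y edge. I'll take one more measurement of the block, scale and clip before moving.

Run:
```python
from h import *
c=cap('top')
f=lambda n,u,v,z:print(n,np.round(onz(c,u,v,z)*1000,1))
f('block',366.2,196.4,.139); f('pan',368.1,202.1,.1)
for p in((331,270),(373,272),(370.4,315.9),(328,312),(350.7,292.5)): f('board',*p,.008)
for n,g in(('A',(202,297)),('B',(243,307)),('C',(415,305)),('tape',(253,221)),('driver',(225,257))): f(n,*g,.02)
s=cap('scene')
im=cv2.cvtColor(np.array(s['pixels']),cv2.COLOR_RGB2BGR)
o=np.hstack([cv2.resize(im[190:260,235:283],(400,583),interpolation=cv2.INTER_CUBIC),cv2.resize(cv2.cvtColor(np.array(c['pixels']),cv2.COLOR_RGB2BGR)[170:228,292:332],(400,583),interpolation=cv2.INTER_CUBIC)])
cv2.imwrite('pics/clip0.png',o)
for X in([.682,.02,.094],[.682,.03,.094],[.682,.03,.114],[.682,.03,.134]): print(X,proj(s,np.array(X)).round(1),proj(c,np.array(X)).round(1))
```

```text
block [ 682.5 -105.   139. ]
pan [ 675.  -113.6  100. ]
board [500.1 -11.2   8. ]
board [ 491.4 -130.1    8. ]
board [ 368.4 -118.3    8. ]
board [382.2   0.5   8. ]
board [435.2 -65.1   8. ]
A [433.1 352.7  20. ]
B [402.5 237.9  20. ]
C [ 396.1 -242.4   20. ]
tape [644.7 207.3  20. ]
driver [543.9 287.6  20. ]
[0.682, 0.02, 0.094] [266.4 219.3] [318.1 201.3]
[0.682, 0.03, 0.094] [264.3 222.1] [314.4 201.4]
[0.682, 0.03, 0.114] [263.6 216.5] [314.2 199.9]
[0.682, 0.03, 0.134] [263.  210.7] [314.1 198.3]
```

View pics/clip0.png

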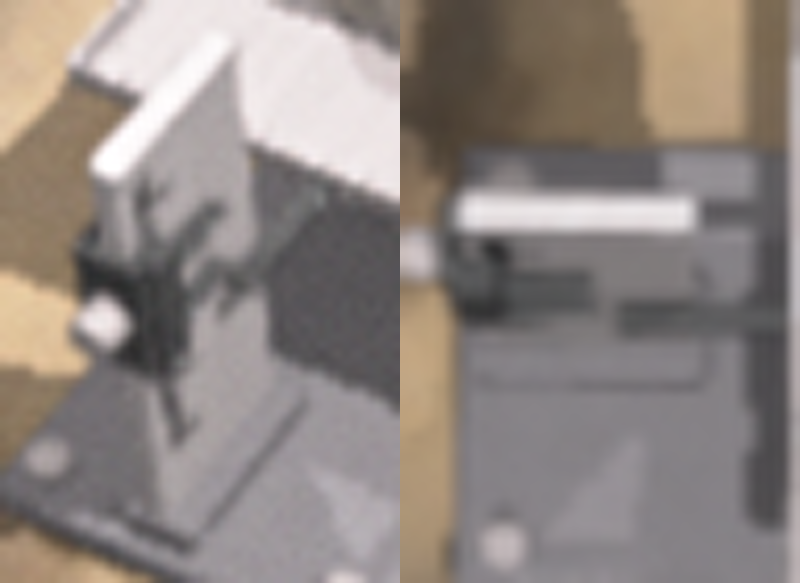

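Request:
servo_tool --commands '[[[0, 0, 0, -10, 0, 0, -0.12], [0, 0, 0, -20, 0, 0, -0.24], [0, 0, 0, -30, 0, 0, -0.351], [0, 0, 0, -30, 0, 0, -0.351], [0, 0, 0, -30, 0, 0, -0.351]]]'

```text
time_s: 0.75
tcp_pos: [0.2286, 0.5814, 0.2709]
ee_rot: [[1.0, -0.026, -0.0], [-0.026, -1.0, -0.0], [-0.0, 0.0, -1.0]]
wrist_force: [-0.5, 0.4, 0.6]
gripper_width: 1.002
gripper_force: 0.0
```

The fingers end at scene pixels (261,215) and (261,222), and the pointer tip is at about (263,226). That puts the clip's middle at z ≈ 0.115, against a pan at about 0.094 now, so roughly two parts are needed. I'll move above the block.

Request:
servo_tool --commands '[[[0, 33, 33, 0, 0, 0, 0], [0, 66, 66, 0, 0, 0, 0], [0, 99, 99, 0, 0, 0, 0], [0, 132, 132, 0, 0, 0, 0], [0, 165, 165, 0, 0, 0, 0]]]'

```text
time_s: 1.25
tcp_pos: [0.3905, 0.4109, 0.2705]
ee_rot: [[1.0, -0.026, -0.001], [-0.026, -1.0, -0.001], [-0.001, 0.001, -1.0]]
wrist_force: [0.9, -0.7, 0.1]
gripper_width: 1.0
gripper_force: 0.0
```

Request:
servo_tool --commands '[[[0, 31, 31, 0, 0, 0, 0], [0, 43, 77, 0, 0, 0, 0], [0, 54, 123, 0, 0, 0, 0], [0, 65, 169, 0, 0, 0, 0], [0, 76, 215, 0, 0, 0, 0]]]'

```text
time_s: 1.75
tcp_pos: [0.4604, 0.1938, 0.2705]
ee_rot: [[1.0, -0.026, -0.001], [-0.026, -1.0, -0.001], [-0.001, 0.001, -1.0]]
wrist_force: [1.2, -0.3, -0.2]
gripper_width: 1.004
gripper_force: 0.0
```

Request:
servo_tool --commands '[[[0, 11, 47, 0, 0, 0, 0], [0, 22, 94, 0, 0, 0, 0], [0, 55, 126, 0, 0, 0, 0], [0, 88, 158, 0, 0, 0, 0], [0, 121, 190, 0, 0, 0, 0]]]'

```text
time_s: 2.25
tcp_pos: [0.5776, 0.0014, 0.2707]
ee_rot: [[1.0, -0.026, -0.001], [-0.026, -1.0, 0.0], [-0.001, -0.0, -1.0]]
wrist_force: [1.2, 0.9, 0.7]
gripper_width: 1.002
gripper_force: 0.0
```

Request:
servo_tool --commands '[[[0, 33, 31, 0, 0, 0, 0], [0, 66, 62, 0, 0, 0, 0], [0, 99, 94, 0, 0, 0, 0], [0, 109, 104.5, 0, 0, 0, 0], [0, 109, 104.5, 0, 0, 0, 0]]]'

```text
time_s: 2.75
tcp_pos: [0.6842, -0.1059, 0.2684]
ee_rot: [[1.0, -0.029, -0.004], [-0.029, -1.0, -0.0], [-0.004, 0.0, -1.0]]
wrist_force: [0.1, -0.7, -0.8]
gripper_width: 1.0
gripper_force: 0.0
```

Run:
```python
from h import *
s=r.sense();print(np.round(s['joints'],1),s['tcp_pos'])
c=cap('scene');d=cap('top')
a=[cv2.cvtColor(np.array(q['pixels']),cv2.COLOR_RGB2BGR) for q in(c,d)]
o=np.hstack([cv2.resize(a[0][130:250,230:350],(400,400)),cv2.resize(a[1][120:240,300:420],(400,400))])
cv2.imwrite('pics/above.png',o)
```

```text
[  4.5  28.   13.9  -0.  -76.1  83.8] [ 0.68417145 -0.10593556  0.26837179]
```

View pics/above.png

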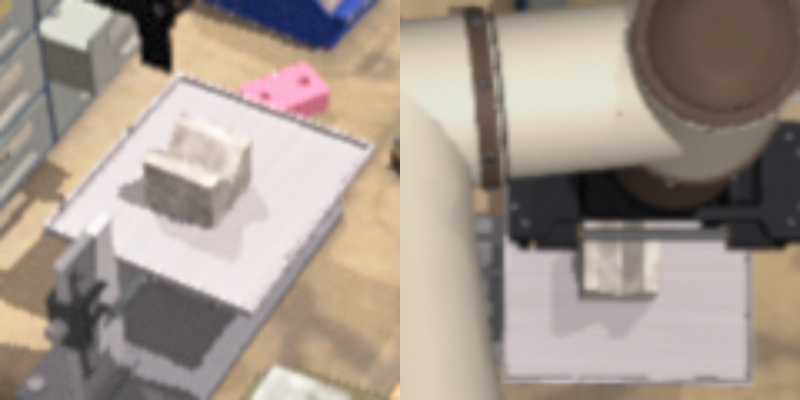

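Run:
```python
from h import *
c=cap('scene');d=cap('top');p=lambda *X:print(X,proj(c,np.array(X)).round(1),proj(d,np.array(X)).round(1))
p(.6825,-.105,.139)
for dx in(-.03,.03):
  for dy in(-.03,.03): p(.6825+dx,-.105+dy,.139)
p(.684,-.06,.249);p(.684,-.15,.249);p(.684,-.106,.32)
```

```text
(0.6825, -0.105, 0.139) [290.  173.5] [366.2 196.4]
(0.6525, -0.135, 0.139) [306.2 169.8] [378.2 207.5]
(0.6525, -0.075, 0.139) [295.1 184.9] [355.  208.1]
(0.7125, -0.135, 0.139) [285.1 162.6] [377.4 184.7]
(0.7125, -0.075, 0.139) [273.5 177.2] [354.2 185.3]
(0.684, -0.06, 0.249) [278.4 149.2] [351.4 186.6]
(0.684, -0.15, 0.249) [296.9 127. ] [389.9 185.5]
(0.684, -0.106, 0.32) [286.9 111.5] [374.5 178.6]
```

The block's position agrees in both views within about 1 px. I'll descend and grip.

Request:
servo_tool --commands '[[[0, -1, 0, 40, 0, 0, 0], [0, -1, 0, 80, 0, 0, 0], [0, -1, 0, 115, 0, 0, 0], [0, -1, 0, 138, 0, 0, 0], [0, -1, 0, 148, 0, 0, 0]]]'

```text
time_s: 3.45
tcp_pos: [0.6806, -0.1026, 0.121]
ee_rot: [[1.0, -0.023, -0.004], [-0.023, -1.0, 0.0], [-0.004, -0.0, -1.0]]
wrist_force: [0.1, 0.1, -0.8]
gripper_width: 1.001
gripper_force: 0.0
```

Request:
servo_tool --commands '[[[0.4, 0, 0, 0, 0, 0, 0], [0.5, 0, 0, 0, 0, 0, 0], [0.5, 0, 0, 0, 0, 0, 0], [0.5, 0, 0, 0, 0, 0, 0], [0.5, 0, 0, 0, 0, 0, 0]]]'

```text
time_s: 3.95
tcp_pos: [0.6832, -0.1038, 0.1244]
ee_rot: [[1.0, -0.024, 0.003], [-0.024, -1.0, 0.0], [0.003, -0.0, -1.0]]
wrist_force: [-0.7, -0.3, 0.3]
gripper_width: 0.684
gripper_force: 29.9
```

Request:
servo_tool --commands '[[[0.5, 0, 0, -15, 0, 0, 0], [0.5, 0, 0, -40, 0, 0, 0], [0.5, 0, 0, -70, 0, 0, 0], [0.5, 0, 0, -105, 0, 0, 0], [0.5, 0, 0, -130, 0, 0, 0]]]'

```text
time_s: 4.45
tcp_pos: [0.6819, -0.1039, 0.2547]
ee_rot: [[1.0, -0.024, -0.001], [-0.024, -1.0, 0.001], [-0.001, -0.0, -1.0]]
wrist_force: [1.2, 0.2, -5.9]
gripper_width: 0.688
gripper_force: 29.9
```

Request:
servo_tool --commands '[[[0.5, -49, -6, 0, 0, 0, 0.14], [0.5, -98, -12, 0, 0, 0, 0.28], [0.5, -147, -18, 0, 0, 0, 0.42], [0.5, -196, -24, 0, 0, 0, 0.56], [0.5, -248, -30, 0, 0, 0, 0.7]]]'

```text
time_s: 4.95
tcp_pos: [0.4342, -0.0683, 0.2523]
ee_rot: [[0.745, -0.667, -0.004], [-0.667, -0.745, 0.001], [-0.003, 0.002, -1.0]]
wrist_force: [-1.3, 1.3, -5.3]
gripper_width: 0.686
gripper_force: 29.9
```

Request:
servo_tool --commands '[[[0.5, 0, 0, 10, 0, 0, 0.14], [0.5, 0, 0, 20, 0, 0, 0.28], [0.5, 0, 0, 40, 0, 0, 0.42], [0.5, 0, 0, 60, 0, 0, 0.56], [0.5, 0, 0, 80, 0, 0, 0.7]]]'

```text
time_s: 5.45
tcp_pos: [0.4362, -0.0684, 0.1724]
ee_rot: [[0.14, -0.99, -0.002], [-0.99, -0.14, 0.001], [-0.001, 0.002, -1.0]]
wrist_force: [0.9, 1.1, -6.6]
gripper_width: 0.685
gripper_force: 29.9
```

Request:
servo_tool --commands '[[[0.5, 0, 0, 20, 0, 0, 0.14], [0.5, 0, 0, 45, 0, 0, 0.146], [0.5, 0, 0, 60, 0, 0, 0.146], [0.5, 0, 0, 60, 0, 0, 0.146], [0.5, 0, 0, 60, 0, 0, 0.146]]]'

```text
time_s: 5.95
tcp_pos: [0.4375, -0.0684, 0.1135]
ee_rot: [[0.001, -1.0, -0.001], [-1.0, -0.001, -0.0], [0.0, 0.001, -1.0]]
wrist_force: [1.5, -0.1, -5.7]
gripper_width: 0.688
gripper_force: 29.9
```

Run:
```python
from h import *
print(r.sense()['tcp_pos'],np.round(r.sense()['joints'],1))
c=cap('scene');d=cap('top')
a=[cv2.cvtColor(np.array(q['pixels']),cv2.COLOR_RGB2BGR) for q in(c,d)]
o=np.hstack([cv2.resize(a[0][190:310,300:420],(400,400)),cv2.resize(a[0][190:260,235:283],(274,400))])
cv2.imwrite('pics/board.png',o)
```

```text
[ 0.43754769 -0.06839423  0.11354403] [ 12.3  13.  -34.3   0.  -42.8 -12.2]
```

View pics/board.png

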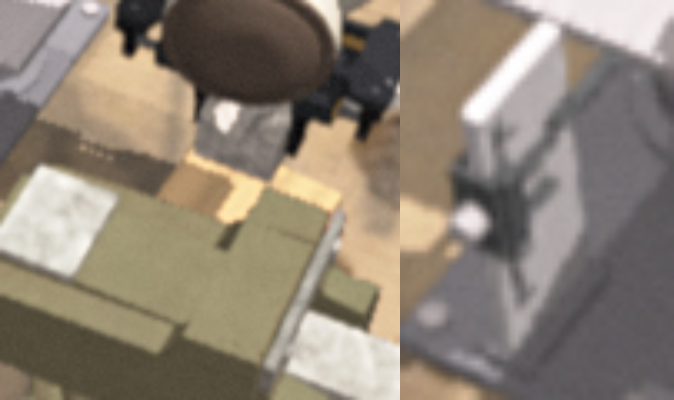

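The block is held over the board. The pan is empty and the pointer now stands higher than the clip. I'll lower gently.

Request:
servo_tool --commands '[[[0.5, 0, 0, 30, 0, 0, 0], [0.5, 0, 0, 55, 0, 0, 0], [0.5, 0, 0, 68, 0, 0, 0], [0.5, 0, 0, 72, 0, 0, 0], [0.5, 0, 0, 73, 0, 0, 0]]]'

```text
time_s: 6.55
tcp_pos: [0.4384, -0.0682, 0.0409]
ee_rot: [[0.001, -1.0, 0.001], [-1.0, -0.001, -0.0], [0.0, -0.001, -1.0]]
wrist_force: [0.3, -0.4, -6.5]
gripper_width: 0.686
gripper_force: 29.9
```

Request:
servo_tool --commands '[[[0.5, 0, 0, 0.5, 0, 0, 0], [0.5, 0, 0, 1, 0, 0, 0], [0.5, 0, 0, 1.5, 0, 0, 0], [0.5, 0, 0, 2, 0, 0, 0], [0.5, 0, 0, 2, 0, 0, 0]]]'

```text
time_s: 7.05
tcp_pos: [0.439, -0.068, 0.0407]
ee_rot: [[0.002, -1.0, 0.003], [-1.0, -0.002, 0.0], [-0.0, -0.003, -1.0]]
wrist_force: [-2.8, 2.7, 14.2]
gripper_width: 0.685
gripper_force: 29.9
```

Request:
servo_tool --commands '[[[0.5, 0, 0, -0.8, 0, 0, 0], [0.5, 0, 0, -0.8, 0, 0, 0], [0.35, 0, 0, -0.8, 0, 0, 0], [0.2, 0, 0, -0.8, 0, 0, 0], [0.1, 0, 0, -0.8, 0, 0, 0]]]'

```text
time_s: 7.55
tcp_pos: [0.4389, -0.0682, 0.0397]
ee_rot: [[0.001, -1.0, 0.003], [-1.0, -0.001, 0.0], [-0.0, -0.003, -1.0]]
wrist_force: [-0.1, -0.6, 0.7]
gripper_width: 0.794
gripper_force: 0.0
```

Request:
servo_tool --commands '[[[0, 0, 0, 0, 0, 0, 0], [0, 0, 0, 0, 0, 0, 0], [0, 0, 0, -20, 0, 0, 0], [0, 0, 0, -60, 0, 0, 0], [0, 0, 0, -100, 0, 0, 0]]]'

```text
time_s: 8.05
tcp_pos: [0.4371, -0.0685, 0.1396]
ee_rot: [[0.001, -1.0, -0.002], [-1.0, -0.001, -0.001], [0.001, 0.002, -1.0]]
wrist_force: [1.6, -0.5, -1.0]
gripper_width: 0.998
gripper_force: 0.0
```

Run:
```python
from h import *
s=r.sense();p=np.array(s['tcp_pos']);R=np.array(s['ee_rot']);print(p,np.round(s['joints'],1))
c=cap('top',);im=cv2.cvtColor(np.array(c['pixels']),cv2.COLOR_RGB2BGR)
d=cap('scene');i2=cv2.cvtColor(np.array(d['pixels']),cv2.COLOR_RGB2BGR)
cv2.imwrite('pics/rel.png',np.hstack([cv2.resize(i2[190:310,300:420],(400,400)),cv2.resize(im[250:345,320:440],(400,400))]))
for n,X,l in(('C',(.395,-.2435),117.5),('B',(.4025,.237),83.3),('A',(.4335,.353),98)):
    print(n,'shift tool mm',np.round(R.T@(np.array([*X,p[2]])-p)*1000,0)[:2])
print(np.degrees(np.arctan2(R[1,1],R[0,1])))
```

```text
[ 0.4371045  -0.06851531  0.13963909] [ 12.3  10.7 -32.4   0.  -47.  -12.2]
C shift tool mm [175.  42.]
B shift tool mm [-306.   34.]
A shift tool mm [-422.    3.]
-179.93919214824845
```

View pics/rel.png

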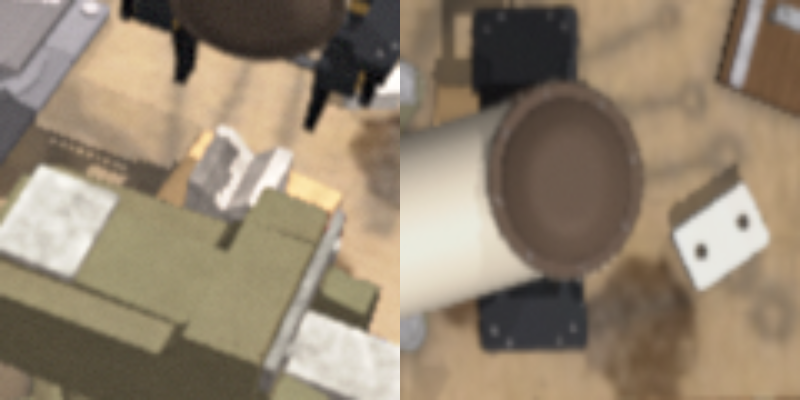

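The block stands upright on the board, with the groove up. Next is part C at top (415,305).

Request:
servo_tool --commands '[[[0, 45, 11, 0, 0, 0, -0.12], [0, 90, 22, 0, 0, 0, -0.24], [0, 135, 33, 0, 0, 0, -0.36], [0, 175.5, 43, 0, 0, 0, -0.48], [0, 175.5, 43, 20, 0, 0, -0.48]]]'

```text
time_s: 8.65
tcp_pos: [0.3955, -0.2477, 0.1202]
ee_rot: [[0.461, -0.888, 0.005], [-0.888, -0.461, -0.002], [0.004, -0.004, -1.0]]
wrist_force: [-0.2, 0.2, 0.2]
gripper_width: 1.001
gripper_force: 0.0
```

Request:
servo_tool --commands '[[[0, 0, 0, 35, 0, 0, 0], [0, 0, 0, 65, 0, 0, 0], [0, 0, 0, 85, 0, 0, 0], [0, 0, 0, 95, 0, 0, 0], [0, 0, 0, 95, 0, 0, 0]]]'

```text
time_s: 9.15
tcp_pos: [0.3939, -0.2437, 0.0226]
ee_rot: [[0.463, -0.887, -0.004], [-0.887, -0.463, 0.001], [-0.002, 0.003, -1.0]]
wrist_force: [-0.6, 0.6, 0.3]
gripper_width: 1.002
gripper_force: 0.0
```

Request:
servo_tool --commands '[[[0.4, 0, 0, 0, 0, 0, 0], [0.7, 0, 0, 0, 0, 0, 0], [0.7, 0, 0, 0, 0, 0, 0], [0.7, 0, 0, 0, 0, 0, 0], [0.7, 0, 0, -2, 0, 0, 0]]]'

```text
time_s: 9.65
tcp_pos: [0.3949, -0.2438, 0.0264]
ee_rot: [[0.463, -0.887, 0.001], [-0.887, -0.463, -0.0], [0.0, -0.0, -1.0]]
wrist_force: [-0.2, -0.5, 0.3]
gripper_width: 0.634
gripper_force: 0.0
```

Request:
servo_tool --commands '[[[0.7, 0, 0, -30, 0, 0, 0], [0.7, 0, 0, -75, 0, 0, 0], [0.7, 0, 0, -120, 0, 0, 0], [0.7, 0, 0, -160, 0, 0, 0], [0.7, 0, 0, -185, 0, 0, 0]]]'

```text
time_s: 10.15
tcp_pos: [0.3957, -0.2442, 0.2149]
ee_rot: [[0.463, -0.886, 0.006], [-0.886, -0.463, -0.002], [0.004, -0.004, -1.0]]
wrist_force: [0.1, -0.4, -0.4]
gripper_width: 0.309
gripper_force: 0.0
```

Request:
servo_tool --commands '[[[0.7, 3, -42, 0, 0, 0, -0.13], [0.7, 6, -84, 0, 0, 0, -0.26], [0.7, 9, -126, 0, 0, 0, -0.39], [0.7, 13, -168, 0, 0, 0, -0.53], [0.7, 17, -210, 0, 0, 0, -0.66]]]'

```text
time_s: 10.65
tcp_pos: [0.5901, -0.1609, 0.2114]
ee_rot: [[0.911, -0.412, 0.0], [-0.412, -0.911, 0.0], [0.0, -0.0, -1.0]]
wrist_force: [0.8, -0.2, 0.1]
gripper_width: 0.3
gripper_force: 0.0
```

```bash
cat > go.py <<'E'
import sys;from h import *
def go(x,y,yaw):  # yaw of tool y axis, deg
    s=r.sense();p=np.array(s['tcp_pos']);R=np.array(s['ee_rot'])
    a=np.degrees(np.arctan2(R[1,1],R[0,1])); 
    print('tcp',p.round(4),'shift',np.round(R.T@(np.array([x,y,p[2]])-p)*1000,1)[:2],'az',round(-np.radians((yaw-a+180)%360-180),3),'j',np.round(s['joints'],0))
go(*map(float,sys.argv[1:]))
E
python3 go.py .705 -.112 -90
```

```text
tcp [ 0.5901 -0.1609  0.2114] shift [ 84.6 -91.9] az -0.424 j [ -0.  22.  -4.  -0. -64.  66.]
```

The fingers were still closing when I lifted, so they came up empty. I'll recheck the part and go back.

```bash
python3 - <<'E'
from h import *
c=cap('top');im=cv2.cvtColor(np.array(c['pixels']),cv2.COLOR_RGB2HSV)
m=cv2.inRange(im,np.array((0,0,150)),np.array((180,40,255)));k=np.zeros_like(m);k[283:327,393:437]=m[283:327,393:437]
k=cv2.morphologyEx(k,cv2.MORPH_CLOSE,np.ones((5,5)))
q=max(cv2.findContours(k,0,1)[0],key=cv2.contourArea)
print(cv2.minAreaRect(np.array([onz(c,*p[0],.022)[:2]*1000 for p in q],np.float32)))
E
python3 go.py .3945 -.244 -152.5
```

```text
((393.6593322753906, -244.8160858154297), (45.92134475708008, 70.55105590820312), 27.918787002563477)
tcp [ 0.5959 -0.1591  0.2105] shift [-149.8  159.2] az 0.674 j [  0.  22.  -4.   0. -64.  66.]
```

Request:
servo_tool --commands '[[[0, -30, 31, 0, 0, 0, 0.14], [0, -60, 62, 0, 0, 0, 0.28], [0, -90, 94, 0, 0, 0, 0.41], [0, -120, 125, 0, 0, 0, 0.54], [0, -147, 157, 0, 0, 0, 0.665]]]'

```text
time_s: 11.2
tcp_pos: [0.3876, -0.2434, 0.2112]
ee_rot: [[0.453, -0.891, 0.0], [-0.891, -0.453, 0.0], [0.0, -0.0, -1.0]]
wrist_force: [0.8, -0.9, 0.5]
gripper_width: 0.67
gripper_force: 0.0
```

Request:
servo_tool --commands '[[[0, 0, 0, 40, 0, 0, 0], [0, 0, 0, 85, 0, 0, 0], [0, 0, 0, 130, 0, 0, 0], [0, 0, 0, 165, 0, 0, 0], [0, 0, 0, 175, 0, 0, 0]]]'

```text
time_s: 11.7
tcp_pos: [0.3871, -0.2427, 0.0333]
ee_rot: [[0.457, -0.889, -0.007], [-0.889, -0.457, 0.002], [-0.005, 0.005, -1.0]]
wrist_force: [-0.3, -0.2, -0.2]
gripper_width: 0.988
gripper_force: 0.0
```

```bash
python3 go.py .3945 -.2445 -152.3
```

```text
tcp [ 0.3871 -0.2427  0.0333] shift [ 5.  -5.8] az -0.009 j [-12.  22. -37.  -0. -31.  39.]
```

Request:
servo_tool --commands '[[[0, 5, -6, 4, 0, 0, 0], [0.7, 5, -6, 10, 0, 0, 0], [0.7, 5, -6, 10, 0, 0, 0], [0.7, 5, -6, 10, 0, 0, 0], [0.7, 5, -6, 10, 0, 0, 0]]]'

```text
time_s: 12.2
tcp_pos: [0.398, -0.245, 0.027]
ee_rot: [[0.458, -0.889, 0.002], [-0.889, -0.458, -0.0], [0.001, -0.002, -1.0]]
wrist_force: [0.2, -0.1, 0.5]
gripper_width: 0.727
gripper_force: 0.0
```

Request:
servo_tool --commands '[[[0.7, 0, 0, 0, 0, 0, 0], [0.7, 0, 0, 0, 0, 0, 0], [0.7, 0, 0, 0, 0, 0, 0], [0.7, 0, 0, 0, 0, 0, 0], [0.7, 0, 0, 0, 0, 0, 0]]]'

```text
time_s: 12.7
tcp_pos: [0.3967, -0.245, 0.0263]
ee_rot: [[0.458, -0.889, -0.001], [-0.889, -0.458, 0.0], [-0.001, 0.001, -1.0]]
wrist_force: [-3.1, -0.9, 5.5]
gripper_width: 0.513
gripper_force: 30.0
```

Request:
servo_tool --commands '[[[0.7, 0, 0, -30, 0, 0, 0], [0.7, 0, 0, -75, 0, 0, 0], [0.7, 0, 0, -120, 0, 0, 0], [0.7, 0, 0, -160, 0, 0, 0], [0.7, 0, 0, -187, 0, 0, 0]]]'

```text
time_s: 13.2
tcp_pos: [0.3984, -0.245, 0.216]
ee_rot: [[0.458, -0.889, 0.005], [-0.889, -0.458, -0.001], [0.003, -0.004, -1.0]]
wrist_force: [1.1, -1.1, -1.0]
gripper_width: 0.517
gripper_force: 30.0
```

Request:
servo_tool --commands '[[[0.7, 3, -42, 0, 0, 0, -0.14], [0.7, 6, -84, 0, 0, 0, -0.28], [0.7, 9, -126, 0, 0, 0, -0.42], [0.7, 12, -168, 0, 0, 0, -0.56], [0.7, 15, -210, 0, 0, 0, -0.7]]]'

```text
time_s: 13.7
tcp_pos: [0.5924, -0.1609, 0.2123]
ee_rot: [[0.925, -0.379, -0.0], [-0.379, -0.925, 0.001], [-0.001, -0.001, -1.0]]
wrist_force: [1.0, -1.3, -0.9]
gripper_width: 0.513
gripper_force: 30.0
```

```bash
python3 go.py .705 -.112 -91
```

```text
tcp [ 0.5924 -0.1609  0.2123] shift [ 85.7 -88. ] az -0.372 j [ -0.  22.  -4.  -0. -64.  68.]
```

Request:
servo_tool --commands '[[[0.7, 28, -29, 0, 0, 0, -0.13], [0.7, 56, -58, 0, 0, 0, -0.26], [0.7, 84, -86, 0, 0, 0, -0.372], [0.7, 84, -86, 10, 0, 0, -0.372], [0.7, 84, -86, 20, 0, 0, -0.372]]]'

```text
time_s: 14.2
tcp_pos: [0.7017, -0.1141, 0.1906]
ee_rot: [[1.0, -0.023, -0.002], [-0.023, -1.0, 0.001], [-0.002, -0.001, -1.0]]
wrist_force: [-0.6, 0.2, -1.6]
gripper_width: 0.516
gripper_force: 30.0
```

Request:
servo_tool --commands '[[[0.7, 0, 0, 12, 0, 0, 0], [0.7, 0, 0, 24, 0, 0, 0], [0.7, 0, 0, 31, 0, 0, 0], [0.7, 0, 0, 37, 0, 0, 0], [0.7, 0, 0, 41, 0, 0, 0]]]'

```text
time_s: 14.7
tcp_pos: [0.7012, -0.1154, 0.1521]
ee_rot: [[1.0, -0.023, -0.0], [-0.023, -1.0, -0.0], [-0.0, 0.0, -1.0]]
wrist_force: [-0.7, 0.2, 0.1]
gripper_width: 0.513
gripper_force: 30.0
```

Request:
servo_tool --commands '[[[0.7, 0, 0, 0, 0, 0, 0], [0.7, 0, 0, 0, 0, 0, 0], [0.7, 0, 0, 0, 0, 0, 0], [0.4, 0, 0, 0, 0, 0, 0], [0.3, 0, 0, 0, 0, 0, 0]]]'

```text
time_s: 15.2
tcp_pos: [0.7022, -0.1148, 0.1526]
ee_rot: [[1.0, -0.023, 0.002], [-0.023, -1.0, 0.0], [0.002, -0.0, -1.0]]
wrist_force: [0.1, -0.3, -0.5]
gripper_width: 0.613
gripper_force: 0.0
```

Request:
servo_tool --commands '[[[0, 0, 0, 0, 0, 0, 0], [0, 0, 0, -10, 0, 0, 0], [0, 0, 0, -35, 0, 0, 0], [0, 0, 0, -75, 0, 0, 0], [0, 0, 0, -110, 0, 0, 0]]]'

```text
time_s: 15.7
tcp_pos: [0.7019, -0.1151, 0.2646]
ee_rot: [[1.0, -0.023, 0.001], [-0.023, -1.0, -0.001], [0.001, 0.001, -1.0]]
wrist_force: [0.9, -0.3, 0.7]
gripper_width: 0.981
gripper_force: 0.0
```

Request:
servo_tool --commands '[[[0, -30, -34, 0, 0, 0, -0.14], [0, -61, -68, 0, 0, 0, -0.28], [0, -92, -102, 0, 0, 0, -0.42], [0, -123, -137, 0, 0, 0, -0.56], [0, -154, -172, 0, 0, 0, -0.7]]]'

```text
time_s: 16.2
tcp_pos: [0.5505, 0.0616, 0.2632]
ee_rot: [[0.776, 0.631, 0.002], [0.631, -0.776, 0.001], [0.002, 0.001, -1.0]]
wrist_force: [1.0, 0.5, -0.1]
gripper_width: 1.003
gripper_force: 0.0
```

```bash
python3 go.py .4025 .237 -6.7; python3 -c "
from h import *
cap('scene','s1.png');cap('top','t1.png')"
```

```text
tcp [0.5505 0.0616 0.2632] shift [  -4.2 -229.4] az -0.771 j [ 23.  14.  -8.   0. -68. 106.]
```

Request:
servo_tool --commands '[[[0, -1, -46, 0, 0, 0, -0.148], [0, -2, -92, 0, 0, 0, -0.296], [0, -3, -138, 0, 0, 0, -0.444], [0, -4, -184, 0, 0, 0, -0.592], [0, -4, -229, 0, 0, 0, -0.74]]]'

```text
time_s: 16.8
tcp_pos: [0.4043, 0.2376, 0.2632]
ee_rot: [[0.148, 0.989, 0.002], [0.989, -0.148, 0.002], [0.002, 0.002, -1.0]]
wrist_force: [0.6, 0.3, -0.2]
gripper_width: 1.004
gripper_force: 0.0
```

Request:
servo_tool --commands '[[[0, 0, 0, 10, 0, 0, -0.03], [0, 0, 0, 45, 0, 0, -0.03], [0, 0, 0, 90, 0, 0, -0.03], [0, 0, 0, 130, 0, 0, -0.03], [0, 0, 0, 160, 0, 0, -0.03]]]'

```text
time_s: 17.3
tcp_pos: [0.4051, 0.2356, 0.1003]
ee_rot: [[0.125, 0.992, -0.001], [0.992, -0.125, -0.001], [-0.001, -0.001, -1.0]]
wrist_force: [-0.6, -0.5, -0.4]
gripper_width: 0.999
gripper_force: 0.0
```

```bash
python3 - <<'E'
from h import *
cap('scene','s2.png');a=cv2.imread('pics/s2.png');b=cv2.imread('pics/s1.png')
cv2.imwrite('pics/c2.png',np.hstack([cv2.resize(a[185:250,240:295],(400,473),interpolation=cv2.INTER_CUBIC),cv2.resize(a[320:440,250:370],(400,473))]))
E
python3 go.py .4025 .237 -6.7
```

```text
tcp [0.403  0.2335 0.0964] shift [ 3.4 -0.9] az -0.01 j [ 50.  17. -32.  -0. -42. 123.]
```

View pics/c2.png

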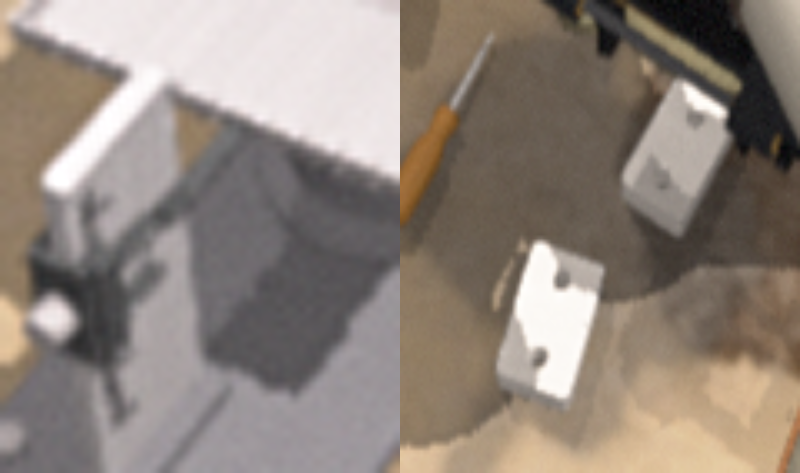

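The pointer bar ends at the upper finger in this crop, about (165,215), so one more part should do it. Both parts are undisturbed. I'll grip part B.

Request:
servo_tool --commands '[[[0, 2, 0, 35, 0, 0, 0], [0, 2, 0, 60, 0, 0, 0], [0, 2, 0, 73, 0, 0, 0], [0, 2, 0, 77, 0, 0, 0], [0.4, 2, 0, 77, 0, 0, 0]]]'

```text
time_s: 17.85
tcp_pos: [0.4061, 0.2387, 0.0255]
ee_rot: [[0.124, 0.992, 0.001], [0.992, -0.124, 0.0], [0.0, 0.001, -1.0]]
wrist_force: [0.0, 0.1, 0.5]
gripper_width: 0.971
gripper_force: 0.0
```

Request:
servo_tool --commands '[[[0.7, 0, 0, 0, 0, 0, 0], [0.7, 0, 0, 0, 0, 0, 0], [0.7, 0, 0, 0, 0, 0, 0], [0.7, 0, 0, 0, 0, 0, 0], [0.7, 0, 0, 0, 0, 0, 0]]]'

```text
time_s: 18.35
tcp_pos: [0.4049, 0.2384, 0.0253]
ee_rot: [[0.123, 0.992, -0.0], [0.992, -0.123, -0.0], [-0.0, -0.0, -1.0]]
wrist_force: [-2.8, 1.1, 2.4]
gripper_width: 0.534
gripper_force: 1.3
```

Request:
servo_tool --commands '[[[0.7, 0, 0, 0, 0, 0, 0], [0.7, 0, 0, 0, 0, 0, 0], [0.7, 0, 0, 0, 0, 0, 0], [0.7, 0, 0, 0, 0, 0, 0], [0.7, 0, 0, 0, 0, 0, 0]]]'

```text
time_s: 18.85
tcp_pos: [0.4048, 0.2383, 0.0253]
ee_rot: [[0.123, 0.992, -0.001], [0.992, -0.123, -0.0], [-0.001, -0.001, -1.0]]
wrist_force: [-4.9, 0.7, 6.3]
gripper_width: 0.513
gripper_force: 30.0
```

Request:
servo_tool --commands '[[[0.7, 0, 0, -45, 0, 0, 0], [0.7, 0, 0, -95, 0, 0, 0], [0.7, 0, 0, -145, 0, 0, 0], [0.7, 0, 0, -195, 0, 0, 0], [0.7, 0, 0, -243, 0, 0, 0]]]'

```text
time_s: 19.35
tcp_pos: [0.405, 0.2381, 0.27]
ee_rot: [[0.123, 0.992, 0.0], [0.992, -0.123, 0.001], [0.001, 0.0, -1.0]]
wrist_force: [0.2, 1.0, -1.5]
gripper_width: 0.515
gripper_force: 30.0
```

Request:
servo_tool --commands '[[[0.7, -34, 26, 0, 0, 0, 0.14], [0.7, -68, 52, 0, 0, 0, 0.28], [0.7, -102, 78, 0, 0, 0, 0.42], [0.7, -137, 104, 0, 0, 0, 0.56], [0.7, -172, 131, 0, 0, 0, 0.7]]]'

```text
time_s: 19.85
tcp_pos: [0.5144, 0.0499, 0.2674]
ee_rot: [[0.737, 0.675, -0.0], [0.675, -0.737, 0.0], [-0.0, -0.0, -1.0]]
wrist_force: [0.6, 1.1, -1.8]
gripper_width: 0.516
gripper_force: 30.0
```

```bash
python3 go.py .645 -.172 -91
```

```text
tcp [0.5144 0.0499 0.2674] shift [-53.6 251.9] az 0.759 j [ 24.  10. -12.  -0. -68. 109.]
```

Request:
servo_tool --commands '[[[0.7, -9, 43, 0, 0, 0, 0.14], [0.7, -18, 86, 0, 0, 0, 0.28], [0.7, -28, 130, 0, 0, 0, 0.42], [0.7, -37, 174, 0, 0, 0, 0.56], [0.7, -46, 217, 0, 0, 0, 0.7]]]'

```text
time_s: 20.35
tcp_pos: [0.6284, -0.1408, 0.2668]
ee_rot: [[0.999, 0.041, -0.001], [0.041, -0.999, 0.0], [-0.001, -0.0, -1.0]]
wrist_force: [0.8, 0.5, -1.6]
gripper_width: 0.511
gripper_force: 30.0
```

```bash
python3 go.py .645 -.172 -91
```

```text
tcp [ 0.6284 -0.1408  0.2668] shift [15.3 31.9] az 0.058 j [  2.  23.   6.  -0. -73.  91.]
```

Request:
servo_tool --commands '[[[0.7, 15, 31, 10, 0, 0, 0.058], [0.7, 15, 31, 40, 0, 0, 0.058], [0.7, 15, 31, 70, 0, 0, 0.058], [0.7, 15, 31, 90, 0, 0, 0.058], [0.7, 15, 31, 100, 0, 0, 0.058]]]'

```text
time_s: 20.85
tcp_pos: [0.6426, -0.1692, 0.1642]
ee_rot: [[1.0, -0.012, -0.006], [-0.012, -1.0, 0.001], [-0.006, -0.001, -1.0]]
wrist_force: [0.5, 0.1, -2.4]
gripper_width: 0.514
gripper_force: 30.0
```

Request:
servo_tool --commands '[[[0.7, 0, 0, 7, 0, 0, 0], [0.7, 0, 0, 14, 0, 0, 0], [0.7, 0, 0, 20, 0, 0, 0], [0.7, 0, 0, 25, 0, 0, 0], [0.7, 0, 0, 28, 0, 0, 0]]]'

```text
time_s: 21.35
tcp_pos: [0.6448, -0.1691, 0.1406]
ee_rot: [[1.0, -0.01, 0.002], [-0.01, -1.0, -0.0], [0.002, 0.0, -1.0]]
wrist_force: [1.2, -0.0, -0.7]
gripper_width: 0.513
gripper_force: 30.0
```

Request:
servo_tool --commands '[[[0.7, 0, 0, 0, 0, 0, 0], [0.7, 0, 0, 0, 0, 0, 0], [0.7, 0, 0, 0, 0, 0, 0], [0.4, 0, 0, 0, 0, 0, 0], [0.3, 0, 0, 0, 0, 0, 0]]]'

```text
time_s: 21.85
tcp_pos: [0.6441, -0.1692, 0.1403]
ee_rot: [[1.0, -0.011, 0.0], [-0.011, -1.0, -0.0], [0.0, 0.0, -1.0]]
wrist_force: [-0.8, 0.6, -0.2]
gripper_width: 0.619
gripper_force: 0.0
```

Request:
servo_tool --commands '[[[0, 0, 0, 0, 0, 0, 0], [0, 0, 0, -10, 0, 0, 0], [0, 0, 0, -35, 0, 0, 0], [0, 0, 0, -75, 0, 0, 0], [0, 0, 0, -120, 0, 0, 0]]]'

```text
time_s: 22.35
tcp_pos: [0.6435, -0.1692, 0.261]
ee_rot: [[1.0, -0.011, -0.002], [-0.011, -1.0, -0.0], [-0.002, 0.0, -1.0]]
wrist_force: [0.5, 0.7, 0.9]
gripper_width: 0.983
gripper_force: 0.0
```

Request:
servo_tool --commands '[[[0, -40, 0, 0, 0, 0, 0], [0, -80, 0, 0, 0, 0, 0], [0, -120, 0, 0, 0, 0, 0], [0, -160, 0, 0, 0, 0, 0], [0, -200, 0, 0, 0, 0, 0]]]'

```text
time_s: 22.85
tcp_pos: [0.4426, -0.167, 0.2609]
ee_rot: [[1.0, -0.011, 0.001], [-0.011, -1.0, -0.0], [0.001, 0.0, -1.0]]
wrist_force: [-0.7, -0.3, 0.4]
gripper_width: 1.0
gripper_force: 0.0
```

Request:
servo_tool --commands '[[[0, 0, 30, 0, 0, 0, 0], [0, 0, 60, 0, 0, 0, 0], [0, 0, 80, 0, 0, 0, 0], [0, 0, 80, 0, 0, 0, 0], [0, 0, 80, 0, 0, 0, 0]]]'

```text
time_s: 23.35
tcp_pos: [0.4432, -0.2471, 0.2605]
ee_rot: [[1.0, -0.012, 0.001], [-0.012, -1.0, -0.0], [0.001, -0.0, -1.0]]
wrist_force: [0.5, 0.1, 0.3]
gripper_width: 0.999
gripper_force: 0.0
```

Run:
```python
from h import *
c=cap('scene','s3.png');d=cap('top','t3.png');a=cv2.imread('pics/s3.png');b=cv2.imread('pics/t3.png')
cv2.imwrite('pics/c3.png',np.hstack([cv2.resize(a[195:240,240:280],(480,540),interpolation=cv2.INTER_CUBIC),np.vstack([cv2.resize(a[130:255,230:377],(318,270)),cv2.resize(b[155:320,290:484],(318,270))])]))
for y in(.034,.042):
  for z in(.134,.124,.114,.104): 
    print(y,z,((proj(c,np.array([.678,y,z]))-[240,195])*12).round(0))
```

```text
0.034 0.134 [283. 209.]
0.034 0.124 [287. 244.]
0.034 0.114 [291. 278.]
0.034 0.104 [295. 312.]
0.042 0.134 [262. 237.]
0.042 0.124 [266. 271.]
0.042 0.114 [270. 306.]
0.042 0.104 [274. 339.]
```

View pics/c3.png

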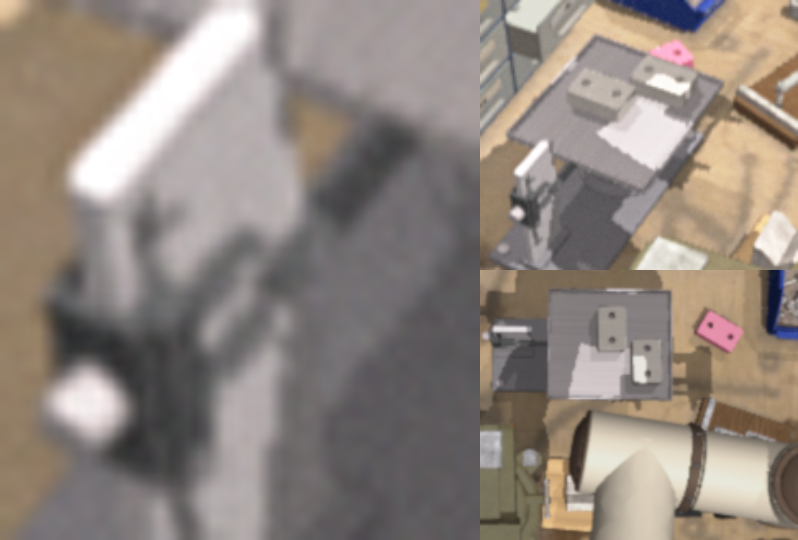

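Two parts are on the pan, and the block is on the board. The pointer tip at about (270,283) in the crop sits midway between the finger tips at (263,240) and (288,313). The arm is shading the scale, so I'll move it away for a firmer check.

Request:
servo_tool --commands '[[[0, -4, -47, 0, 0, 0, 0], [0, -8, -94, 0, 0, 0, 0], [0, -12, -141, 0, 0, 0, 0], [0, -16, -188, 0, 0, 0, 0], [0, -20, -235, 0, 0, 0, 0]]]'

```text
time_s: 23.95
tcp_pos: [0.4251, -0.0094, 0.2606]
ee_rot: [[1.0, -0.01, 0.001], [-0.01, -1.0, 0.0], [0.001, -0.0, -1.0]]
wrist_force: [1.1, 0.1, -0.6]
gripper_width: 1.001
gripper_force: 0.0
```

Request:
servo_tool --commands '[[[0, 0, -47, 0, 0, 0, 0], [0, 0, -94, 0, 0, 0, 0], [0, 0, -141, 0, 0, 0, 0], [0, 0, -188, 0, 0, 0, 0], [0, 0, -240, 0, 0, 0, 0]]]'

```text
time_s: 24.45
tcp_pos: [0.4274, 0.2287, 0.2607]
ee_rot: [[1.0, -0.009, 0.001], [-0.009, -1.0, 0.001], [0.001, -0.001, -1.0]]
wrist_force: [0.9, -0.2, 0.8]
gripper_width: 0.999
gripper_force: 0.0
```

Run:
```python
from h import *
A=np.mean([np.array(cap('scene')['pixels'],float) for _ in range(6)],0)[...,::-1]
c=cap('scene','s4.png');cap('top','t4.png')
a=A.astype(np.uint8);g=lambda im:cv2.resize(im[198:234,246:276],(400,480),interpolation=cv2.INTER_LANCZOS4)
cv2.imwrite('pics/c4.png',np.hstack([g(a),g(cv2.imread('pics/s2.png'))]))
# top rim edge of pan near pointer: known drop cross-check, s2 (1 part) vs now
x=lambda im,b:cv2.cvtColor(im,cv2.COLOR_BGR2GRAY)[b[1]:b[3],b[0]:b[2]]
for u in(255,258,260,262,264,266): print(u,cv2.cvtColor(a,cv2.COLOR_BGR2GRAY)[206:230,u])
```

```text
255 [169 171 172 172 171 164 152 161 173 174 172 160 133 107  96  81  73  71
  72  73  73  73  72  72]
258 [171 170 171 170 171 171 172 170 159 135 108  98 103 110 128 148 140 120
 103 100 119 144 150 159]
260 [171 171 170 171 170 172 170 156 121 103 119 136 139 148 136 112 102 104
 116 136 160 170 171 169]
262 [172 173 171 170 170 171 171 169 154 128 114  99  82  96 106 115 126 146
 162 167 168 166 166 165]
264 [150 156 159 166 171 172 164 151 120 100  97  96 102 130 161 173 172 170
 169 169 168 167 167 167]
266 [132 129 121 111 102 108 114 111 104 109 111 105 113 125 125 123 125 131
 137 143 151 159 164 160]
```

View pics/c4.png

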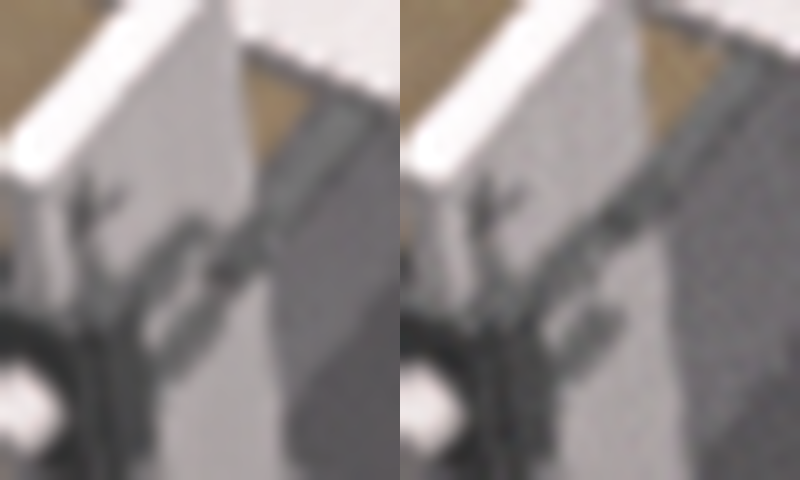

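I need a better number than that. I'll solve x and z of the pointer and upper finger from both views, using averaged pictures and intensity profiles.

Run:
```python
from h import *
av=lambda n:cv2.cvtColor(np.mean([np.array(cap(n)['pixels'],float) for _ in range(8)],0).astype(np.uint8),cv2.COLOR_RGB2GRAY)
s=av('scene');t=av('top');np.savez('av.npz',s=s,t=t)
print('top v190..209')
for u in range(299,329,1): print(u,t[190:210,u])
print('scene v204..229')
for u in(256,257,259,261,263,265,267,268,269,270,271,272): print(u,s[202:229,u])
```

```text
top v190..209
299 [226 226 200 121 102  98  85  87  85  70  55  59  86 115 121 128 127 122
 123 129]
300 [226 226 199 113  70  77  85  86  84  70  54  57  88 120 122 131 128 119
 119 129]
301 [224 225 199 111  53  52  70  73  71  62  52  58  89 122 123 131 130 124
 120 130]
302 [224 226 200 117  76  60  68  70  74  69  61  71  91 118 122 130 132 128
 122 130]
303 [224 225 199 125 104  93  94  78  84  81  75  85  95 117 123 131 132 129
 123 131]
304 [223 226 201 130 115 109 106  81  85  83  81  90  97 118 123 131 132 128
 122 131]
305 [224 227 203 132 118 111 108  82  86  84  82  94 102 118 123 131 132 128
 122 131]
306 [224 227 203 133 122 118 110  86  86  84  83  98 107 118 121 130 132 129
 122 130]
307 [223 227 204 133 125 123 112  88  87  84  85 103 114 119 121 128 131 128
 123 131]
308 [224 229 208 135 125 124 112  88  87  84  85 106 119 121 124 129 131 129
 123 131]
309 [226 230 208 135 125 123 112  87  87  85  86 108 120 123 127 130 132 127
 119 131]
310 [226 228 205 133 124 123 113  91  92  92  90 109 120 123 128 131 133 126
 116 131]
311 [224 227 204 132 125 124 120 110 108 1
[... 2177 characters left out ...]
6 169 170]
267 [146 110 119 130 130 123 113 107 107 112 116 113 104 102 109 108 109 110
 108 107 109 113 115 117 119 122 120]
268 [186 123 112 122 117 109 110 111 113 114 110 103  99 104 108 110 108 109
 110 110 110 112 113 110 107 101  92]
269 [225 144 106 106 104 105 112 114 113 108 101  98 104 108 110 108 110 109
 112 110 111 113 111 103  93  89  88]
270 [221 160 112 102 108 115 115 114 104  93  99 105 108 109 108 108 111 110
 110 112 112 111 105  93  88  88  88]
271 [227 203 132 104 116 117 114 106  94  95 103 107 108 108 108 110 109 111
 111 111 111 104  94  88  87  87  87]
272 [236 224 151 105 111 112 105  98 101 104 107 108 109 110 108 110 111 111
 109 107 102  94  88  87  88  88  88]
```

Run:
```python
from h import *
d=np.load('av.npz');s=d['s'].astype(float);c=cap('scene');t=cap('top')
# column-top lower edge in scene: white->grey half level per column
E=[]
for u in range(248,259):
    col=s[190:216,u]; i=np.argmax(col); 
    for j in range(i,25):
        if col[j]>=207>col[j+1]: E.append((u,190+j+(col[j]-207)/(col[j]-col[j+1])));break
E=np.array(E);print(E.round(2).tolist());print('strip slope',np.polyfit(E[:,0],E[:,1],1))
k=.033
def tri(ut,vt,us,vs_line,sl):  # point on bar: top pixel (ut,vt) and scene line v=vs_line+sl*(u-us) -> 3D point
    o,dd=ray(t,ut,vt)
    f=lambda l:(lambda p:p[1]-vs_line-sl*(p[0]-us))(proj(c,o+dd*l))
    from scipy.optimize import brentq
    return o+dd*brentq(f,.9,1.4)
for x,y,z in((.68,.04,.115),(.70,.05,.172)):
    a=proj(c,np.array([x,y,z]));b=proj(c,np.array([x-k*.01,y-.01,z]));print('pred slope',((b-a)[1]/(b-a)[0]).round(3))
fit=np.polyfit(E[:,0],E[:,1],1)
P=tri(310,192.55,256,np.polyval(fit,256),fit[0]);print('column top edge (z should be .172)',P.round(4))
for sl in(-1.1,-1.2,-1.3):
    print(sl,'ptr',tri(316,199.6,263.5,216.8,sl).round(4),'up',tri(307,198.5,258.5,216.75,sl).round(4),'low(same x)',tri(307,198.5+23*.0775,258.5,224.2,sl).round(4))
```

```text
[[248.0, 211.02], [249.0, 210.83], [250.0, 210.0], [251.0, 208.78], [252.0, 207.64], [253.0, 206.47], [254.0, 205.35], [255.0, 203.9], [256.0, 202.97], [257.0, 201.78], [258.0, 200.68]]
strip slope [ -1.10022058 484.66671447]
pred slope -1.235
pred slope -1.164
column top edge (z should be .172) [0.6904 0.0395 0.1666]
-1.1 ptr [0.6834 0.0254 0.1104] up [0.6824 0.0485 0.1325] low(same x) [0.6822 0.0493 0.11  ]
-1.2 ptr [0.6833 0.0254 0.1107] up [0.6824 0.0485 0.1326] low(same x) [0.6822 0.0493 0.1105]
-1.3 ptr [0.6832 0.0254 0.1111] up [0.6823 0.0485 0.1328] low(same x) [0.682  0.0493 0.111 ]
```

Run:
```python
from h import *
b=cv2.imread('pics/board.png',0)[:,400:];emp=np.zeros((480,640),np.uint8);emp[190:260,235:283]=cv2.resize(b,(48,70),interpolation=cv2.INTER_AREA)
D={'start':cv2.imread('pics/scene0.png',0),'empty':emp,'n1':cv2.imread('pics/s2.png',0),'n2':np.load('av.npz')['s']}
for n,g in D.items():
    print(n)
    for u in(261,262,263,264,265,266): print(u,g[204:234,u])
```

```text
start
261 [168 166 167 167 167 164 166 167 165 156 131 113 136 161 166 166 151 121
 102 106 124 135 125 120 137 157 165 164 165 164]
262 [165 166 166 167 166 168 164 164 165 164 153 145 156 165 168 169 155 126
  98  90  96 107 109 130 154 160 162 161 161 161]
263 [174 170 168 165 167 170 170 173 167 169 166 167 165 165 166 165 149 127
 100  87  81 105 130 154 163 162 162 164 160 163]
264 [214 201 184 149 151 160 166 165 161 161 163 163 165 166 165 153 131 107
 101  94  93 121 156 166 165 165 163 165 163 164]
265 [236 233 214 142 115 121 125 123 122 123 131 134 143 147 142 125 110  97
 100 100 108 135 162 165 168 167 164 165 164 162]
266 [234 231 211 164 114 102 100 102 103 106 106 108 111 120 118 112 102  98
  92  93 110 126 144 152 159 159 155 154 159 161]
empty
261 [175 174 176 171 160 139 116  95  97 102 103 118 141 162 170 167 152 123
 112 122 140 160 170 171 170 169 168 169 169 169]
262 [175 174 170 155 138 116 102  94  99 119 131 147 162 171 171 169 160 140
 134 146 162 168 170 170 168 169 170 169 169 169]
263 [166 164 151 127 115 106 103 107 124 153 163 170 172 171 172 171 169
[... 1265 characters left out ...]
108 116 110 100
 106 117 137 161 169 169 168 167 166 166 166 168]
262 [173 173 172 173 171 171 171 171 171 171 155 129 112  97  82  96 105 116
 126 145 161 168 167 166 166 166 166 165 165 166]
263 [168 167 169 171 172 173 175 175 173 169 150 116 101  92  84  98 132 156
 162 166 168 169 168 166 167 167 166 166 167 166]
264 [138 146 151 156 161 166 171 172 165 151 120  99  95  95 102 130 161 173
 172 170 169 168 168 168 167 167 167 167 167 167]
265 [128 133 135 137 134 131 125 123 119 114 102 100  98  96 119 155 166 163
 161 163 163 164 166 169 170 169 169 169 168 167]
266 [126 131 132 131 122 111 104 107 115 110 105 108 111 105 112 125 125 123
 124 132 137 145 152 158 164 160 158 158 159 162]
```

The edge measurements are now consistent. Scaled by the known block travel, the pan has dropped 11 mm with one part and 23 mm with two. With two parts the pointer's lower edge lines up with the lower finger, about 10 mm below the clip's middle. With one part it was about 2 mm above the middle. So the second part is one too many, and I'll take it off and lay it on the bench.

Request:
servo_tool --commands '[[[0, 22, 40, 0, 0, 0, 0], [0, 44, 79, 0, 0, 0, 0], [0, 66, 119, 0, 0, 0, 0], [0, 88, 158, 0, 0, 0, 0], [0, 110, 198, 0, 0, 0, 0]]]'

```text
time_s: 26.25
tcp_pos: [0.537, 0.0255, 0.2602]
ee_rot: [[1.0, -0.01, 0.0], [-0.01, -1.0, 0.0], [0.0, -0.0, -1.0]]
wrist_force: [0.5, 0.1, 0.3]
gripper_width: 1.003
gripper_force: 0.0
```

Request:
servo_tool --commands '[[[0, 22, 40, 0, 0, 0, 0], [0, 44, 79, 0, 0, 0, 0], [0, 66, 119, 0, 0, 0, 0], [0, 88, 158, 0, 0, 0, 0], [0, 108, 198, 0, 0, 0, 0]]]'

```text
time_s: 26.75
tcp_pos: [0.643, -0.1738, 0.2598]
ee_rot: [[1.0, -0.011, -0.0], [-0.011, -1.0, -0.0], [-0.0, 0.0, -1.0]]
wrist_force: [0.5, 0.9, 0.9]
gripper_width: 1.001
gripper_force: 0.0
```

```bash
python3 go.py .644 -.1692 -90.6
```

```text
tcp [ 0.643  -0.1738  0.2598] shift [ 1.  -4.6] az -0.0 j [ -1.  25.   9.   0. -73.  91.]
```

Request:
servo_tool --commands '[[[0, 1, -3, 35, 0, 0, 0], [0, 1, -3, 70, 0, 0, 0], [0, 1, -3, 100, 0, 0, 0], [0, 1, -3, 115, 0, 0, 0], [0.3, 1, -3, 121, 0, 0, 0]]]'

```text
time_s: 27.25
tcp_pos: [0.642, -0.1691, 0.1364]
ee_rot: [[1.0, -0.011, -0.005], [-0.011, -1.0, 0.0], [-0.005, -0.0, -1.0]]
wrist_force: [-1.3, -2.9, 2.2]
gripper_width: 0.964
gripper_force: 2.0
```

Request:
servo_tool --commands '[[[0.7, 0, 0, 0, 0, 0, 0], [0.7, 0, 0, 0, 0, 0, 0], [0.7, 0, 0, 0, 0, 0, 0], [0.7, 0, 0, 0, 0, 0, 0], [0.7, 0, 0, 0, 0, 0, 0]]]'

```text
time_s: 27.75
tcp_pos: [0.6434, -0.1712, 0.1405]
ee_rot: [[1.0, -0.013, 0.002], [-0.013, -1.0, -0.001], [0.002, 0.001, -1.0]]
wrist_force: [0.1, -0.5, -0.9]
gripper_width: 0.544
gripper_force: 0.3
```

Request:
servo_tool --commands '[[[0.7, 0, 0, 0, 0, 0, 0], [0.7, 0, 0, 0, 0, 0, 0], [0.7, 0, 0, 0, 0, 0, 0], [0.7, 0, 0, 0, 0, 0, 0], [0.7, 0, 0, 0, 0, 0, 0]]]'

```text
time_s: 28.25
tcp_pos: [0.6438, -0.1685, 0.1393]
ee_rot: [[1.0, -0.01, 0.001], [-0.01, -1.0, 0.0], [0.001, -0.0, -1.0]]
wrist_force: [1.1, 0.3, -0.4]
gripper_width: 0.513
gripper_force: 30.0
```

Request:
servo_tool --commands '[[[0.7, 0, 0, -10, 0, 0, 0], [0.7, 0, 0, -25, 0, 0, 0], [0.7, 0, 0, -45, 0, 0, 0], [0.7, 0, 0, -65, 0, 0, 0], [0.7, 0, 0, -80, 0, 0, 0]]]'

```text
time_s: 28.75
tcp_pos: [0.6431, -0.1687, 0.2205]
ee_rot: [[1.0, -0.011, 0.0], [-0.011, -1.0, 0.0], [0.0, -0.0, -1.0]]
wrist_force: [0.3, -0.9, -1.1]
gripper_width: 0.514
gripper_force: 30.0
```

Request:
servo_tool --commands '[[[0.7, -45, 15, 0, 0, 0, 0], [0.7, -90, 30, 0, 0, 0, 0], [0.7, -135, 45, 0, 0, 0, 0], [0.7, -180, 61, 0, 0, 0, 0], [0.7, -225, 77, 0, 0, 0, 0]]]'

```text
time_s: 29.25
tcp_pos: [0.4151, -0.2435, 0.2191]
ee_rot: [[1.0, -0.01, -0.001], [-0.01, -1.0, 0.001], [-0.001, -0.001, -1.0]]
wrist_force: [0.2, -0.4, -1.5]
gripper_width: 0.512
gripper_force: 30.0
```

Request:
servo_tool --commands '[[[0.7, -8, 2, 40, 0, 0, 0], [0.7, -8, 2, 85, 0, 0, 0], [0.7, -8, 2, 130, 0, 0, 0], [0.7, -8, 2, 165, 0, 0, 0], [0.7, -8, 2, 182, 0, 0, 0]]]'

```text
time_s: 29.75
tcp_pos: [0.4071, -0.2448, 0.0344]
ee_rot: [[1.0, -0.012, -0.006], [-0.012, -1.0, 0.002], [-0.006, -0.002, -1.0]]
wrist_force: [-1.0, 0.2, -2.5]
gripper_width: 0.513
gripper_force: 30.0
```

Request:
servo_tool --commands '[[[0.7, 0, 0, 2, 0, 0, 0], [0.7, 0, 0, 4, 0, 0, 0], [0.7, 0, 0, 6, 0, 0, 0], [0.7, 0, 0, 7, 0, 0, 0], [0.7, 0, 0, 8, 0, 0, 0]]]'

```text
time_s: 30.25
tcp_pos: [0.4099, -0.2457, 0.0299]
ee_rot: [[1.0, -0.011, 0.002], [-0.011, -1.0, -0.0], [0.002, 0.0, -1.0]]
wrist_force: [-0.6, -0.4, -0.6]
gripper_width: 0.515
gripper_force: 30.0
```

Request:
servo_tool --commands '[[[0.7, 0, 0, 1, 0, 0, 0], [0.7, 0, 0, 1.5, 0, 0, 0], [0.7, 0, 0, 2, 0, 0, 0], [0.7, 0, 0, 2.5, 0, 0, 0], [0.7, 0, 0, 2.5, 0, 0, 0]]]'

```text
time_s: 30.75
tcp_pos: [0.4096, -0.2456, 0.0283]
ee_rot: [[1.0, -0.01, 0.001], [-0.01, -1.0, -0.0], [0.001, 0.0, -1.0]]
wrist_force: [-3.5, 3.0, 12.3]
gripper_width: 0.512
gripper_force: 30.0
```

Contact with the bench. I'll ease off 0.7 mm, release and retreat clear of the scale.

Request:
servo_tool --commands '[[[0.7, 0, 0, -0.7, 0, 0, 0], [0.7, 0, 0, -0.7, 0, 0, 0], [0.35, 0, 0, -0.7, 0, 0, 0], [0.2, 0, 0, -0.7, 0, 0, 0], [0.1, 0, 0, -0.7, 0, 0, 0]]]'

```text
time_s: 31.25
tcp_pos: [0.4095, -0.2456, 0.0272]
ee_rot: [[1.0, -0.011, 0.0], [-0.011, -1.0, -0.0], [0.0, 0.0, -1.0]]
wrist_force: [0.1, 0.4, -0.8]
gripper_width: 0.704
gripper_force: 0.0
```

Request:
servo_tool --commands '[[[0, 0, 0, 0, 0, 0, 0], [0, 0, 0, -10, 0, 0, 0], [0, 0, 0, -50, 0, 0, 0], [0, 0, 0, -95, 0, 0, 0], [0, 0, 0, -140, 0, 0, 0]]]'

```text
time_s: 31.75
tcp_pos: [0.4089, -0.2455, 0.1694]
ee_rot: [[1.0, -0.011, -0.0], [-0.011, -1.0, -0.0], [-0.0, 0.0, -1.0]]
wrist_force: [0.8, -1.9, 1.0]
gripper_width: 0.993
gripper_force: 0.0
```

Request:
servo_tool --commands '[[[0, 0, 0, -45, 0, 0, 0], [0, 0, 0, -95, 0, 0, 0], [0, 0, -45, -95, 0, 0, 0], [0, 0, -90, -95, 0, 0, 0], [0, 0, -135, -95, 0, 0, 0]]]'

```text
time_s: 32.25
tcp_pos: [0.4103, -0.1095, 0.2634]
ee_rot: [[1.0, -0.013, 0.002], [-0.013, -1.0, 0.0], [0.002, -0.0, -1.0]]
wrist_force: [1.3, 0.2, -0.5]
gripper_width: 1.001
gripper_force: 0.0
```

Request:
servo_tool --commands '[[[0, 0, -47, 0, 0, 0, 0], [0, 0, -94, 0, 0, 0, 0], [0, 0, -141, 0, 0, 0, 0], [0, 0, -188, 0, 0, 0, 0], [0, 0, -235, 0, 0, 0, 0]]]'

```text
time_s: 32.75
tcp_pos: [0.4127, 0.1262, 0.2632]
ee_rot: [[1.0, -0.01, 0.001], [-0.01, -1.0, 0.001], [0.001, -0.001, -1.0]]
wrist_force: [1.9, 0.3, 0.7]
gripper_width: 0.998
gripper_force: 0.0
```

Request:
servo_tool --commands '[[[0, 0, -40, 0, 0, 0, 0], [0, 0, -80, 0, 0, 0, 0], [0, 0, -105, 0, 0, 0, 0], [0, 0, -105, 0, 0, 0, 0], [0, 0, -105, 0, 0, 0, 0]]]'

```text
time_s: 33.25
tcp_pos: [0.4141, 0.2293, 0.2624]
ee_rot: [[1.0, -0.01, -0.0], [-0.01, -1.0, -0.0], [-0.0, 0.0, -1.0]]
wrist_force: [0.3, 0.2, -0.8]
gripper_width: 1.0
gripper_force: 0.0
```

Run:
```python
from h import *
s=np.mean([np.array(cap('scene')['pixels'],float) for _ in range(6)],0).astype(np.uint8)
t=cap('top','tend.png');cv2.imwrite('pics/send.png',s[...,::-1]);print(r.sense()['tcp_pos'],r.sense()['time_s'])
g=cv2.cvtColor(s,cv2.COLOR_RGB2GRAY)
for u in(257,258,259,260,261,262,263,264,265): print(u,g[206:230,u])
b=cv2.imread('pics/tend.png');b0=cv2.imread('pics/top0.png')
for n,(x0,y0,x1,y1) in dict(tape=(235,205,272,237),driver=(200,247,250,267),A=(185,285,218,310)).items(): print(n,cv2.absdiff(b,b0)[y0:y1,x0:x1].mean())
im=cv2.cvtColor(b,cv2.COLOR_BGR2HSV);m=cv2.inRange(im,np.array((0,0,150)),np.array((180,45,255)));k=np.zeros_like(m);k[278:327,393:437]=m[278:327,393:437]
for q in cv2.findContours(k,0,1)[0]:
    if cv2.contourArea(q)>100: print('B now',cv2.minAreaRect(np.array([onz(t,*p[0],.022)[:2]*1000 for p in q],np.float32)))
```

```text
[0.4145519  0.2286426  0.26247949] 33.6
257 [171 171 172 172 172 173 172 174 172 159 130 107 102 102 110 134 152 139
 104  86  88  99 102 104]
258 [169 169 170 170 170 170 173 170 161 134 107  99 103 110 129 147 141 118
 101 101 117 142 149 158]
259 [170 170 169 169 170 171 170 163 135 110 103 107 108 124 143 130 114 103
 101 110 136 162 169 172]
260 [170 170 170 170 171 172 169 149 115 102 113 126 120 131 136 113 101 104
 114 137 158 169 169 167]
261 [169 169 170 170 171 168 148 111  87  93 112 138 157 163 151 118 105 117
 137 159 168 168 166 166]
262 [172 171 172 172 168 149 117  94  83  89 124 160 169 169 159 136 128 143
 159 167 166 167 164 165]
263 [169 171 170 165 149 117  99  96  94 102 142 167 171 170 166 161 160 164
 169 167 166 166 166 166]
264 [151 154 152 139 118  98  95  96 105 132 159 170 170 171 171 170 171 169
 168 167 168 168 167 167]
265 [133 130 126 117 105 100  96  94 109 129 145 153 160 165 162 160 161 161
 162 165 165 167 169 168]
tape 22.335585585585587
driver 37.29866666666667
A 37.85050505050505
B now ((411.39892578125, -246.7480926513672), (46.94405746459961, 69.23723602294922), 88.58879089355469)
```

The spare part lies flat on the bench, and with one part on the pan the pointer is back between the fingers. Handing in.

```bash
python3 -c "
from station import r
print(r.finish_job())"
```

```text
the job is handed in; nothing more can be done
None
```

The job is handed in at about 34 s: the vee block stands upright on the board, one aluminium part is on the pan with the pointer about 2 mm above the clip's middle by my image measurements (limit 8 mm), the two spare parts are on the bench, and I never moved near the tape measure or screwdriver. I first laid on a second part, which was one too many, and took it off again.

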